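# Clip the rolling pin into its sloping rack and close the keeper

## Robot

A 6-joint arm with a two-finger parallel gripper is mounted at the origin on the work surface. World frame = base frame: x ahead of the robot, y to its left, z up, the work surface at z = 0. Lengths are in m, angles in rad, forces in N, time in s.
With the tool pointing down it reaches from about 0.35 to 0.775 m from the base axis. Payload 7.3 kg.
Tool frame: the origin (TCP) lies where the fingers leave the gripper's body, on its centre line; the fingertips stand 66 mm ahead of it and the grasp point (between the pads) lies 47 mm ahead of it (grip_depth is the distance from the TCP to the grasp point, in m); z points along the fingers, y is the line along which they close (so a half turn about z gives the same grasp; the last joint's range is limited). The gripper opens to 92 mm and grips with 3 to 60 N. Pads are 19 mm wide; open, the fingers measure 130 mm over their backs; the gripper's body (75 mm by 190 mm) begins 47 mm behind the grasp point.
Start: joints at [1.19, 0.342, 1.524, -0, 1.275, -0.146], TCP at [0.122, 0.511, 0.292] pointing down, gripper open.
Joint ranges: [-2.53, 2.53], [-0.77, 2.02], [0.04, 2.7], [-1, 4.14], [0.28, 2.66], [-3.11, 3.11]. Speed limits (rad/s): [2.57, 2.57, 3.14, 3.14, 3.14, 3.14].

## Interface

Orientations are given as a rotation vector (axis times angle).
In Python, from workcell import get_state, grab_frame, camera_model, hand_in, grip_depth gives the robot as it stands.
- The arm moves only by the shell command python3 -m crank 'ROWS' [FORCE]. ROWS is JSON, a list of rows, each a list of 3 entries, a list of its own where there are three numbers: the shift along the world's x, y, z each as a share of 25 cm, from -1 to 1, then the turn, a rotation vector about the world's x, y, z each as a share of 45 degrees, from -1 to 1, then the closure, from 0 (fully open) to 1 (shut). A call has 1 to 5 rows; each row is the pose to reach, as a shift and turn from the pose commanded when the call began; what a row does not reach only later rows make up. A row lasts 1/12 s, in which the tool goes at most 41.7 mm and 7.16 degrees, less where a joint would pass 70% of its speed; a pose out of reach is approached as far as the arm can. A call with a number of a shift or a turn outside -1 to 1 is refused whole. A call with a gripper value outside its range is refused whole. The fingers move at their own pace and stop on an object; FORCE is the grip in N (left out, the last holds). Time passes only in rows, so rows that repeat a pose let the fingers close. It gives the time, the measured TCP pose, the force, the opening and the grip force at its end, in the units of the state.
- get_state(): the state, without advancing time (a new reading comes with each control period).
- grab_frame(name): name is "scene" or "top" or "wrist"; returns the picture (480x640x3 uint8, red, green, blue); there is no depth.
- camera_model(name): a dict with "fx", "fy", "cx", "cy" (pixels), "origin" and "attitude" of the camera in the world; the wrist camera has in their place "T_tool_cam" (4x4, takes a point from camera to tool coordinates, whose origin is the TCP and whose axes are the flange's). Camera axes: x right, y up, looking along -z (the intrinsics and any distortion apply to the point x, -y, -z); pixel columns grow to the right and rows downward; lengths in m; the calibration is good to about 2 mm. A picture is of the moment at which its call begins: read the wrist's pose just before it. camera_model takes no time and is no camera call.
- hand_in(): hands the job in; it is judged then, once.
The state is a dict: "time_s": time; "q": joint angles; "qvel": joint speeds; "effort": joint torques, N m; "tool_pos": TCP position; "tcp_rot": TCP orientation; "ft_force": force on the tool from outside, world axes, zero at the start; "moment": the same for the moment, N m; "width": finger opening in m; "finger_force": force on a finger pad.
Only numpy, scipy, OpenCV 4.12 (cv2) and the standard library are available. Lean on these libraries where they do the work, as an engineer would, in place of code of your own. Each camera call takes 0.05 s, during which the arm holds its last target. There are 200 camera calls.

## Task

Put the wooden rolling pin away: take it from its rest and press it down between the two sloping fork clips of the rack, past the sprung orange jaw, until it sits fully home and centred. Then swing the red keeper across the end of the pin as far as it goes and let go. Leave everything else on the table where it is.

Things in the scene. Friction and masses are not known exactly. Their poses are not given: they have to be found in the camera images.
- pin: Plain wooden rolling pin, a cylinder 30 mm in diameter and 200 mm long, about 0.1 kg. Origin at its middle on its axis; its x axis runs along the pin. It starts level on the pin rest, its axis 45 mm above the table. Either end may go either way.
- pin_rest: Low dark wooden rest, fixed, 56 by 170 mm and 8 mm thick, with two V saddles 14 mm wide (rising to 44 mm) centred 65 mm either side of its middle, in which the pin lies along the rest's y axis; between the saddles the pin is free, 22 mm above the rest's plate. Origin on the table under its middle.
- clip: Blue fork clips on the sloping white plate of the fixed rack. Origin: middle of the pin's axis when home, 90 mm above the table. y: line of the seated pin, level. z: way out of the mouths, leaning 35 deg (0.61 rad) from vertical, roughly to the robot's right; x: up the slope, under the rail. Press the pin in along -z. White plate at z = -45 mm. The middle 110 mm of the seated pin is free for fingers.
- fork_left (a point): Middle of the +y fork, at y = 65 mm in the clip frame, on the seated pin's axis; axes as the clip's. The other fork is at y = -65 mm. Each is 12 mm wide: seat at z = -15 mm; rigid blue prong on the -x side, inner face at x = -15 mm up to z = 16, then flaring out to about x = -31 at z = 40. Opposite it (+x side) stands an arm of the orange jaw.
- jaw_nose (a point): Nose of the orange jaw's +y arm (centre of its 10 mm round bar), which bulges over the seated pin: x = 14, y = 65, z = 14 mm in the clip frame with the jaw shut. Above it the arm leads outwards to x = 24, z = 40 mm. The other arm is the same at y = -65.
- rail_mid (a point): Middle of the rack's level steel rail, 12 mm thick, parallel to the seated pin: 68 mm horizontally beside it (on the clip's +x side) and 225 mm above the table, on posts at y = +132 and -132 mm of the clip. A gripper pointing straight down over the clip would hit it: work along the slope.
- jaw (a joint): Angle of the sprung orange jaw, rad: 0 when shut, grows as it is pushed away from the blue prongs (about 0.13 as the pin passes), hinged along y at x = 22, z = -36 mm in the clip frame. Both arms move as one. It shuts over the pin by itself and then reads below 0.03. Pushing the pin past it takes roughly 5 to 15 N (it is pushed sideways against the blue prongs with up to 10 N).
- keeper (a joint): Angle of the red keeper, rad, about its pivot (the clip's z direction). 0: arm points along the clip's +y, away from the pin (open). Growing values turn it towards the clip's +x: at 1.57 (end stop) it lies across the pin's +y end. Range -0.7 to 1.57; light friction holds it where left. It starts open, -0.5 to 0.25. It passes 3 mm above a pin that is home and is blocked by one that is not.
- keeper_pivot (a point): Centre of the keeper's pivot at the underside of its arm, at x = -34, y = 87, z = 18 mm in the clip frame. The arm is 16 mm wide, 8 mm thick and reaches 62 mm from the pivot.
- keeper_knob (a point): Top of the red upright knob on the keeper arm: 14 mm in diameter, parallel to the clip's z axis, its axis 42 mm from the pivot axis. It stands 32 mm above the arm's upper face; this point is 40 mm above the pivot point, measured along the clip's z (z = 58 mm in the clip frame).
- tray: Shallow steel tray, fixed, 100 by 225 by 22 mm, holding a spatula; it trades places with the pin rest. Origin under its middle.
- spatula: Spatula 190 mm long lying in the tray: leave it. Origin under its middle.
- cutter: Steel ring cutter, 76 mm in diameter, 40 mm tall, standing loose: leave it. Origin under its centre.
- jar: Glass jar with a red cap, 64 mm in diameter, 85 mm tall, loose: leave it. Origin under its centre.
- sprayer: White spray bottle with an orange head, 72 mm in diameter, about 197 mm tall, loose: leave it. Origin under its centre.

How it is judged:
On the way, in this order (a step that is already met when the one before it is completed fails the run):
1. the pin sits home in both forks with the jaw shut over it, the keeper still open (z of pin in the frame of clip between -0.003 and 0.003 m and x of pin in the frame of clip between -0.004 and 0.004 m and angle between the x axis of pin and the y axis of clip, either way round below 0.05 rad and value of joint jaw below 0.05 rad and value of joint keeper below 0.7 rad), for 0.2 s.
2. the keeper is swung across the pin (value of joint keeper above 1.4 rad), for 0.1 s.
At the end, for the whole second after the job is handed in: The pin rests in both forks, its middle within 3 mm of the seat along the mouth, 4 mm across it and 12 mm along the pin, within 0.05 rad of the clip's line; the jaw is shut (below 0.05 rad), the keeper lies across the pin (above 1.4 rad), and everything is still (z of pin in the frame of clip between -0.003 and 0.003 m and x of pin in the frame of clip between -0.004 and 0.004 m and y of pin in the frame of clip between -0.012 and 0.012 m and angle between the x axis of pin and the y axis of clip, either way round below 0.05 rad and value of joint jaw below 0.05 rad and value of joint keeper above 1.4 rad and linear speed of pin below 0.02 m/s); the robot touches nothing.
It fails at once if another loose thing is shifted by more than 25 mm (distance of any of spatula, cutter, jar, sprayer from where it was at the start of the episode above 0.025 m).
It fails at once if another standing thing is tipped over (angle between any of cutter, jar, sprayer's own z axis and vertical above 0.3 rad).
It also fails if it takes over 58 s, if anything falls off the work surface, if the arm or the gripper's body presses on something with over 40 N, if the wrist force passes 120 N, or if a joint passes its speed limit or range.

## Working session

There is one attempt and no reset: what is moved stays moved. The work goes in short steps, Python scripts to look and compute and a shell command to move; the robot and the scene stay as the last step left them, time stands still between calls to the robot, and variables do not carry over. Pictures are saved under pics/ and viewed, at most 11 in all, crops included, and the job is handed in when it is done.

```bash
ls; mkdir -p pics
python3 - <<'E'
from workcell import *
import cv2,numpy as np
for n in("scene","top"):
    im=grab_frame(n);cv2.imwrite(f"pics/{n}0.png",im[:,:,::-1]);print(n,camera_model(n))
print(camera_model("wrist"));print(get_state())
E
```

```text
pics
scene {'fx': 617.5060803036408, 'fy': 617.5060803036408, 'cx': 316.8479350061843, 'cy': 232.7471912155795, 'origin': array([1.30024187, 0.65922676, 0.88428486]), 'attitude': array([0.50420705, 1.03461376, 2.00167478])}
top {'fx': 464.4390553504278, 'fy': 464.4390553504278, 'cx': 319.9416278889919, 'cy': 248.1010689428929, 'origin': array([0.35552435, 0.05422283, 1.05537467]), 'attitude': array([ 0.12560037, -0.11242478, -1.57268911])}
{'fx': 410.74467104553696, 'fy': 410.74467104553696, 'cx': 319.29917684175894, 'cy': 244.92964460044917, 'T_tool_cam': array([[-3.74443808e-04,  9.52094811e-01,  3.05802764e-01,
         8.53376587e-02],
       [ 9.99999925e-01,  3.88161549e-04,  1.59487895e-05,
        -3.66260806e-04],
       [-1.03516115e-04,  3.05802747e-01, -9.52094885e-01,
        -9.40383642e-02],
       [ 0.00000000e+00,  0.00000000e+00,  0.00000000e+00,
         1.00000000e+00]])}
{'time_s': 0.1, 'q': array([ 1.19000998e+00,  3.42657574e-01,  1.52486981e+00, -2.81745557e-05,
        1.27539945e+00, -1.46013238e-01]), 'qvel': array([ 1.31275500e-03, -2.77666453e-03, -1.95661829e-03,  2.05253981e-03,
        6.34694926e-04,  3.67781493e-05]), 'effort': array([ 2.05555436e-03, -4.31999123e+01, -2.44698268e+01,  7.20505044e-02,
        5.24797000e-02, -4.07951450e-05]), 'tool_pos': array([0.12202327, 0.51036176, 0.29163009]), 'tcp_rot': array([-3.67883844e-01, -3.11965426e+00,  2.03426516e-03]), 'ft_force': array([ 0.04644613,  0.75427377, -0.05716216]), 'moment': array([-0.03817367, -0.01153327,  0.00308363]), 'finger_force': 0.0, 'width': 0.0921205259306748}
```

View pics/scene0.png

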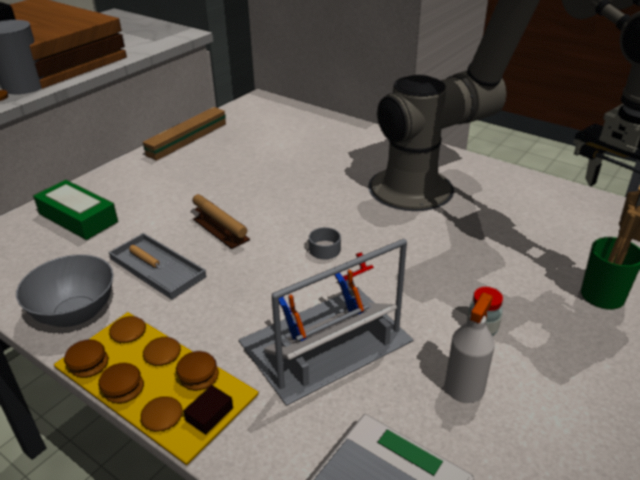

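View pics/top0.png

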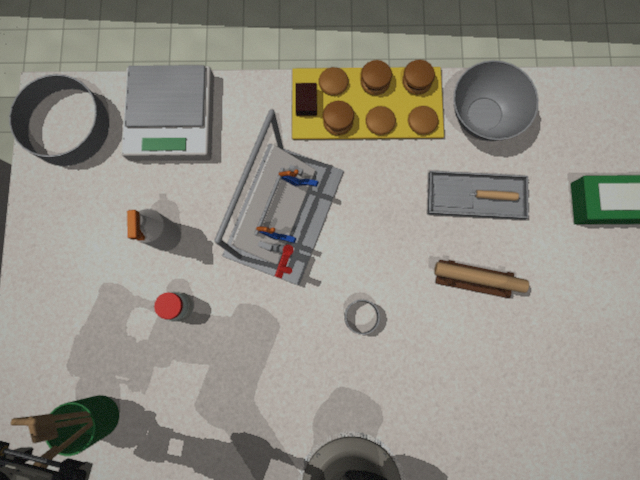

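Top view: pin at about (482,277) px, rack centred around (280,200), keeper at (285,262) near the robot. Next: enlarge the rack in both views and measure the pin.

```bash
cat > h.py <<'E'
from workcell import *
import cv2,numpy as np
from scipy.spatial.transform import Rotation as R
def ray(n,px,st=None):
    m=camera_model(n)
    px=np.atleast_2d(px).astype(float)
    d=np.c_[(px[:,0]-m['cx'])/m['fx'],-(px[:,1]-m['cy'])/m['fy'],-np.ones(len(px))]
    if n=='wrist':
        T=m['T_tool_cam'];Rw=R.from_rotvec(st['tcp_rot']).as_matrix()
        o=st['tool_pos']+Rw@T[:3,3];A=Rw@T[:3,:3]
    else: o=np.array(m['origin']);A=R.from_rotvec(m['attitude']).as_matrix()
    return o,d@A.T
def onplane(n,px,z,st=None):
    o,d=ray(n,px,st);return o+d*((z-o[2])/d[:,2])[:,None]
def proj(n,P,st=None):
    m=camera_model(n);P=np.atleast_2d(P)
    if n=='wrist':
        T=m['T_tool_cam'];Rw=R.from_rotvec(st['tcp_rot']).as_matrix()
        o=st['tool_pos']+Rw@T[:3,3];A=Rw@T[:3,:3]
    else: o=np.array(m['origin']);A=R.from_rotvec(m['attitude']).as_matrix()
    c=(P-o)@A
    return np.c_[m['cx']-m['fx']*c[:,0]/c[:,2],m['cy']+m['fy']*c[:,1]/c[:,2]]
def tri(a,pa,b,pb,sa=None,sb=None):
    o1,d1=ray(a,pa,sa);o2,d2=ray(b,pb,sb);out=[]
    for u,v in zip(d1,d2):
        t=np.linalg.lstsq(np.c_[u,-v],o2-o1,rcond=None)[0]
        p,q=o1+t[0]*u,o2+t[1]*v;out.append(np.r_[(p+q)/2,np.linalg.norm(p-q)])
    return np.array(out)
E
python3 - <<'E'
from h import *
np.set_printoptions(precision=4,suppress=True)
t=cv2.imread('pics/top0.png');s=cv2.imread('pics/scene0.png')
a=cv2.resize(t[95:295,200:360],(480,600),interpolation=2)
b=cv2.resize(s[235:405,235:420],None,fx=3,fy=3,interpolation=2)[:600,:555]
cv2.imwrite('pics/c1.png',a);cv2.imwrite('pics/c2.png',b)
h=cv2.cvtColor(t,cv2.COLOR_BGR2HSV)
m=cv2.inRange(h,(5,70,110),(20,255,255));r=np.zeros_like(m);r[255:305,425:540]=m[255:305,425:540]
c=max(cv2.findContours(r,0,2)[0],key=cv2.contourArea);print(cv2.minAreaRect(c),cv2.boxPoints(cv2.minAreaRect(c)))
(x,y),(w,hh),an=cv2.minAreaRect(c);print(onplane('top',[[x,y]],.047))
bp=cv2.boxPoints(cv2.minAreaRect(c));print(onplane('top',bp,.045))
E
```

```text
((482.0679626464844, 277.0933837890625), (94.37675476074219, 11.752400398254395), 11.659292221069336) [[434.6657 273.312 ]
 [437.0408 261.8021]
 [529.4702 280.8748]
 [527.0952 292.3847]]
[[ 0.4438 -0.289   0.047 ]]
[[ 0.4527 -0.1873  0.045 ]
 [ 0.478  -0.1935  0.045 ]
 [ 0.4352 -0.3917  0.045 ]
 [ 0.4103 -0.3848  0.045 ]]
```

View pics/c1.png

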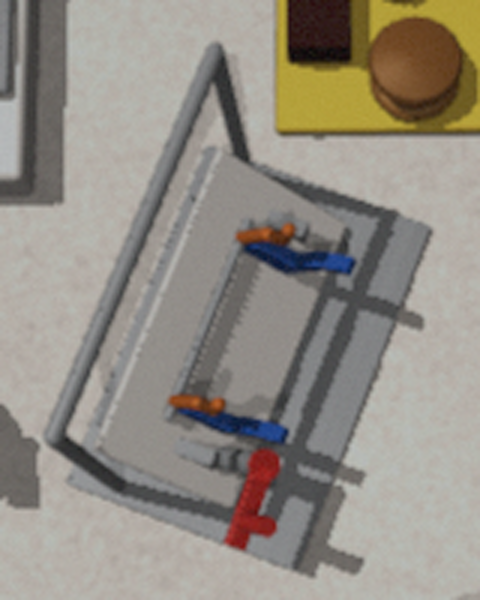

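View pics/c2.png

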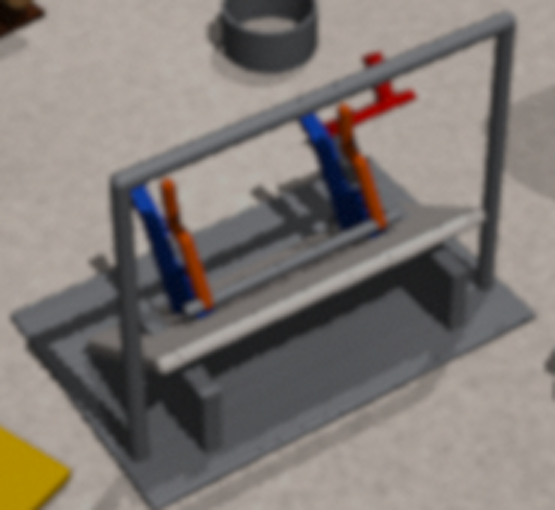

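Top crop: rail ends at (216,48) and (58,437); blue tips at (350,263) and (283,432), with the pivot at (263,463) and the knob at (268,525). Scene crop: rail ends at (122,180) and (508,18), blue tips at (140,192) and (310,120), knob at (373,58).

Run:
```python
from h import *
np.set_printoptions(precision=4,suppress=True)
a=np.array([[216,48],[58,437],[350,263],[283,432],[270,525]])/3+[200,95]
b=np.array([[122,180],[508,18],[140,192],[310,120],[373,58]])/3+[235,235]
P=tri('top',a,'scene',b);print(P)
r=onplane('top',a[:2],.229);print(r)
for k in(0,):
  y=(r[1]-r[0]);y[2]=0;y/=np.linalg.norm(y);u=np.cross(y,[0,0,1.]) # y=up x u -> u=y x up
  mid=r.mean(0);c=mid-u*.068;c[2]=.09
  x=u*np.cos(.61)+np.array([0,0,np.sin(.61)]);z=np.cross(x,y)
  M=np.c_[x,y,z];print(M,c,np.degrees(np.arctan2(y[1],y[0])))
  print('in clip',(P[:,:3]-c)@M)
  np.savez('clip.npz',M=M,c=c)
```

```text
[[0.7448 0.1526 0.2239 0.0047]
 [0.4963 0.2467 0.2213 0.0052]
 [0.6408 0.0713 0.0973 0.0073]
 [0.5196 0.1184 0.0967 0.0069]
 [0.4535 0.1256 0.1099 0.0054]]
[[0.7439 0.1501 0.229 ]
 [0.4963 0.2427 0.229 ]]
[[ 0.2871 -0.9367 -0.2006]
 [ 0.7677  0.3502 -0.5366]
 [ 0.5729  0.      0.8196]] [0.5963 0.1327 0.09  ] 159.4974404982596
in clip [[ 0.1346 -0.1321  0.0693]
 [ 0.1341  0.1335  0.0665]
 [-0.0302 -0.0633  0.03  ]
 [-0.0292  0.0668  0.0285]
 [-0.0351  0.1313  0.0488]]
```

```bash
python3 -m crank '[[[0,0,0.52],[0,0,0],0],[[0,0,0.52],[0,0,0],0],[[0,0,0.52],[0,0,0],0],[[0,0,0.52],[0,0,0],0]]'
for i in 1 2 3; do python3 -m crank '[[[0.55,-0.57,0],[0,0,0],0],[[0.55,-0.57,0],[0,0,0],0],[[0.55,-0.57,0],[0,0,0],0],[[0.55,-0.57,0],[0,0,0],0],[[0.55,-0.57,0],[0,0,0],0]]'; done
python3 -m crank '[[[0,0,0],[0,0,0],0],[[0,0,0],[0,0,0],0],[[0,0,0],[0,0,0],0]]'
python3 - <<'E'
from h import *
s=get_state();im=grab_frame('wrist');cv2.imwrite('pics/w1.png',im[:,:,::-1]);print(s['tool_pos'],s['tcp_rot'],s['q'],s['time_s'])
np.savez('w1.npz',**s)
E
```

```text
time_s: 0.43
tool_pos: [0.1224, 0.5116, 0.4296]
tcp_rot: [0.367, 3.117, 0.018]
ft_force: [0.2, 0.4, 0.3]
width: 0.0917
finger_force: 0.0
time_s: 0.85
tool_pos: [0.2609, 0.3659, 0.4218]
tcp_rot: [0.369, 3.12, -0.001]
ft_force: [0.2, 0.7, -0.7]
width: 0.092
finger_force: 0.0
time_s: 1.27
tool_pos: [0.3987, 0.2232, 0.4218]
tcp_rot: [0.37, 3.12, -0.001]
ft_force: [-0.7, -0.1, -0.8]
width: 0.0916
finger_force: 0.0
time_s: 1.68
tool_pos: [0.5363, 0.0804, 0.4213]
tcp_rot: [-0.37, -3.119, 0.001]
ft_force: [0.2, 0.1, -0.1]
width: 0.0918
finger_force: 0.0
time_s: 1.93
tool_pos: [0.5342, 0.0835, 0.4217]
tcp_rot: [-0.368, -3.119, -0.001]
ft_force: [0.4, 0.6, 0.6]
width: 0.0916
finger_force: 0.0
[0.53419456 0.08346343 0.42171543] [-3.68069376e-01 -3.11855443e+00 -5.51110711e-04] [ 1.29596366e-02  3.09883889e-01  1.21936501e+00  5.29632191e-04
  1.61367875e+00 -1.32285006e+00] 1.9333
```

View pics/w1.png

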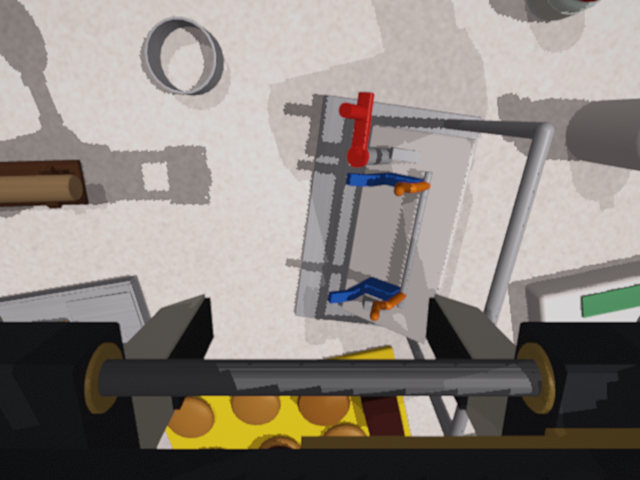

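The wrist view shows both forks clearly: blue tips at (349,179) and (331,297), orange tips at about (429,186) and (375,315), the pivot at (358,157), the rail end at (545,130). I'll compare these with the current clip estimate.

Run:
```python
from h import *
np.set_printoptions(precision=4,suppress=True)
s=dict(np.load('w1.npz'));z=np.load('clip.npz');M,c=z['M'],z['c']
im=cv2.imread('pics/w1.png');h=cv2.cvtColor(im,cv2.COLOR_BGR2HSV)
b=cv2.inRange(h,(105,150,60),(125,255,255));o=cv2.inRange(h,(5,170,100),(16,255,255));b[330:]=0;o[330:]=0
for m in(b,o):
  n,_,st,ce=cv2.connectedComponentsWithStats(m)
  for i in range(1,n):
    if st[i,4]>60: print(st[i],ce[i])
# rail edge line
px=np.array([[350,180],[332,297],[358,157],[545,130]]);
ex=np.array([[-.033,.065,.04],[-.033,-.065,.04],[-.034,.087,.03],[.133,.134,.076]])
W=c+ex@M.T
print('pred wrist',proj('wrist',W,s),'pred top',proj('top',W),'pred scene',proj('scene',W))
for p,w in zip(px,W): print(onplane('wrist',p,w[2],s)-w)
```

```text
[346 173  77  13 654] [377.3333 179.0107]
[328 278  72  25 874] [365.2689 290.7803]
[395 182  35  13 285] [410.7614 187.614 ]
[371 293  35  27 262] [386.7901 305.2214]
pred wrist [[340.2782 180.1112]
 [323.9855 297.6778]
 [347.6871 157.6707]
 [533.2776 127.8185]] pred top [[297.3858 240.0875]
 [319.0391 183.2681]
 [291.7187 249.7294]
 [220.3003 242.145 ]] pred scene [[333.1033 269.8547]
 [276.6797 294.1348]
 [343.5022 270.6295]
 [401.0769 236.0639]]
[[0.0022 0.0095 0.    ]]
[[0.0013 0.0087 0.    ]]
[[0.0018 0.0102 0.    ]]
[[0.0033 0.0076 0.    ]]
```

```bash
python3 - <<'E'
from h import *
z=np.load('clip.npz');c=z['c']+[.002,.0075,0];np.savez('clip.npz',M=z['M'],c=c)
E
python3 -m crank '[[[-0.12,-0.5,0],[0,0,-0.66],0],[[-0.12,-0.5,0],[0,0,-0.66],0],[[-0.12,-0.5,0],[0,0,-0.66],0],[[-0.12,-0.5,0],[0,0,-0.66],0],[[-0.12,-0.5,0],[0,0,-0.66],0]]' >/dev/null
for i in 1 2; do python3 -m crank '[[[-0.12,-0.5,-0.35],[0,0,-0.66],0],[[-0.12,-0.5,-0.35],[0,0,-0.66],0],[[-0.12,-0.5,-0.35],[0,0,-0.66],0],[[-0.12,-0.5,-0.35],[0,0,-0.66],0],[[-0.12,-0.5,-0.35],[0,0,-0.66],0]]' ; done
python3 -m crank '[[[0,0,0],[0,0,0],0],[[0,0,0],[0,0,0],0],[[0,0,0],[0,0,0],0]]'
python3 - <<'E'
from h import *
s=get_state();im=grab_frame('wrist');cv2.imwrite('pics/w2.png',im[:,:,::-1])
np.savez('w2.npz',**s)
h=cv2.cvtColor(im,cv2.COLOR_RGB2HSV);m=cv2.inRange(h,(5,70,90),(20,200,255))
for c in cv2.findContours(m,0,2)[0]:
  if cv2.contourArea(c)>400:
    r=cv2.minAreaRect(c);print(r,onplane('wrist',[r[0]],.05,s));print(onplane('wrist',cv2.boxPoints(r),.047,s))
X=R.from_rotvec(s['tcp_rot']).as_matrix();print(X,s['tool_pos'],s['q'],s['time_s'])
E
```

```text
time_s: 2.82
tool_pos: [0.473, -0.1679, 0.3313]
tcp_rot: [-1.867, -2.52, 0.003]
ft_force: [0.2, 0.8, 0.1]
width: 0.0918
finger_force: 0.0
time_s: 3.23
tool_pos: [0.4438, -0.2928, 0.2443]
tcp_rot: [-2.451, -1.959, 0.002]
ft_force: [-1.3, 0.7, -1.4]
width: 0.0916
finger_force: 0.0
time_s: 3.48
tool_pos: [0.4459, -0.2903, 0.2487]
tcp_rot: [2.444, 1.97, 0.001]
ft_force: [-0.1, 0.6, -0.5]
width: 0.092
finger_force: 0.0
((559.4793701171875, 231.0376739501953), (25.634891510009766, 112.57061767578125), 2.2025983333587646) [[ 0.61816126 -0.32823276  0.05      ]]
[[ 0.60661106 -0.3730079   0.047     ]
 [ 0.61387535 -0.28487782  0.047     ]
 [ 0.63184137 -0.28951164  0.047     ]
 [ 0.62620962 -0.37814972  0.047     ]]
((313.3865966796875, 214.03179931640625), (270.4896240234375, 57.49082565307617), 88.36341857910156) [[ 0.44268783 -0.2767328   0.05      ]]
[[ 0.4411788  -0.18273357  0.047     ]
 [ 0.47897309 -0.18989949  0.047     ]
 [ 0.44412078 -0.39385646  0.047     ]
 [ 0.39757199 -0.38524298  0.047     ]]
[[ 2.12110682e-01  9.77243412e-01  2.09101747e-03]
 [ 9.77245427e-01 -2.12108705e-01 -1.12810447e-03]
 [-6.58909653e-04  2.28272027e-03 -9.99997178e-01]] [ 0.44587834 -0.29025518  0.24866378] [-7.21414922e-01  3.92542376e-01  1.57434180e+00  5.79316856e-04
  1.17239339e+00 -5.07905471e-01] 3.4833
```

View pics/w2.png

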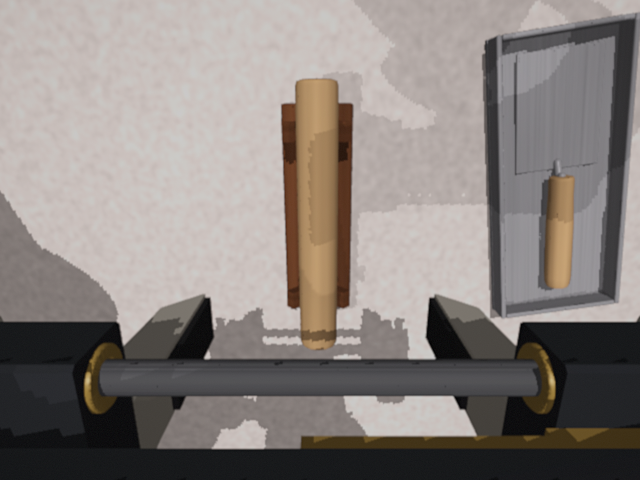

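Pin runs from (317,79) to (319,348), nearly straight along the tool x axis and almost centred between the fingers.

Run:
```python
from h import *
s=dict(np.load('w2.npz'))
P=onplane('wrist',[[317,80],[319,345]],.052,s);print(P,P.mean(0),np.degrees(np.arctan2(*(P[0]-P[1])[[1,0]])),np.linalg.norm(P[0]-P[1]))
X=R.from_rotvec(s['tcp_rot']).as_matrix();d=P.mean(0)-s['tool_pos'];print('tool',d@X, 'toolx',np.degrees(np.arctan2(X[1,0],X[0,0])))
```

```text
[[ 0.46475535 -0.18843256  0.052     ]
 [ 0.42375243 -0.38299132  0.052     ]] [ 0.44425389 -0.28571194  0.052     ] 78.09916559388988 0.19883247085588107
tool [ 0.00422489 -0.00300007  0.1966547 ] toolx 77.75392495675244
```

```bash
python3 -m crank '[[[-0.006,0.018,-0.4],[0,0,0],0.2],[[-0.006,0.018,-0.4],[0,0,0],0.2],[[-0.006,0.018,-0.628],[0,0,0],0.2],[[-0.006,0.018,-0.628],[0,0,0],0.2],[[-0.006,0.018,-0.628],[0,0,0],0.2]]' 30
python3 -m crank '[[[0,0,0],[0,0,0],0.4],[[0,0,0],[0,0,0],1],[[0,0,0],[0,0,0],1],[[0,0,0],[0,0,0],1],[[0,0,0],[0,0,0],1]]' 30
python3 -m crank '[[[0,0,0],[0,0,0],1],[[0,0,0],[0,0,0],1],[[0,0,0],[0,0,0],1],[[0,0,0],[0,0,0],1]]' 30
```

```text
time_s: 3.95
tool_pos: [0.4412, -0.2842, 0.0855]
tcp_rot: [-2.44, -1.963, 0.003]
ft_force: [-1.6, 0.3, -0.6]
width: 0.0734
finger_force: 0.0
time_s: 4.37
tool_pos: [0.4438, -0.2879, 0.092]
tcp_rot: [2.448, 1.963, 0.001]
ft_force: [0.2, -0.2, 0.2]
width: 0.0446
finger_force: 0.0
time_s: 4.7
tool_pos: [0.4447, -0.2882, 0.0914]
tcp_rot: [2.447, 1.962, 0.003]
ft_force: [5.5, 0.3, 2.2]
width: 0.0293
finger_force: 30.0
```

```bash
python3 -m crank '[[[0,0,0.3],[0,0,0],1],[[0,0,0.6],[0,0,0],1],[[0,0,0.9],[0,0,0],1],[[0,0,0.9],[0,0,0],1],[[0,0,0.9],[0,0,0],1]]' 30 | head -2
for i in 1 2 3; do python3 -m crank '[[[0.13,0.33,0],[0,0,0.605],1],[[0.13,0.33,0],[0,0,0.605],1],[[0.13,0.33,0],[0,0,0.605],1],[[0.13,0.33,0],[0,0,0.605],1],[[0.13,0.33,0],[0,0,0.605],1]]' |head -3; done
python3 -m crank '[[[0,0,0],[0.728,-0.272,0],1],[[0,0,0],[0.728,-0.272,0],1],[[0,0,0],[0.728,-0.272,0],1],[[0,0,0],[0.728,-0.272,0],1],[[0,0,0],[0.728,-0.272,0],1]]'
python3 -m crank '[[[0,0,0],[0,0,0],1],[[0,0,0],[0,0,0],1],[[0,0,0],[0,0,0],1]]' >/dev/null
cat > goal.py <<'E'
from h import *
import sys
np.set_printoptions(precision=4,suppress=True)
z=np.load('clip.npz');M,c=z['M'],z['c'];s=get_state();X=R.from_rotvec(s['tcp_rot']).as_matrix()
G=np.c_[M[:,1],M[:,0],-M[:,2]]
off=np.array([float(v) for v in sys.argv[1:4]]) # wanted grasp point in clip frame
print('t',s['time_s'],'q',s['q'],'w',s['width'],'F',s['ft_force']@M)
gp=s['tool_pos']+X[:,2]*.047
print('grasp in clip',(gp-c)@M,'tool_pos',s['tool_pos'])
print('shift units',(c+M@off-.047*G[:,2]-s['tool_pos'])/.25,'turn units',R.from_matrix(G@X.T).as_rotvec()/(np.pi/4))
E
python3 goal.py 0 0 .13
```

```text
time_s: 5.12
tool_pos: [0.4425, -0.2869, 0.3005]
time_s: 5.53
tool_pos: [0.4755, -0.2039, 0.2985]
tcp_rot: [-1.913, -2.491, 0.0]
time_s: 5.95
tool_pos: [0.5081, -0.122, 0.2983]
tcp_rot: [-1.278, -2.869, 0.0]
time_s: 6.37
tool_pos: [0.5406, -0.0399, 0.2982]
tcp_rot: [-0.571, -3.088, 0.0]
time_s: 6.78
tool_pos: [0.5406, -0.0417, 0.2992]
tcp_rot: [0.539, 2.846, 0.907]
ft_force: [-1.2, -0.0, -2.4]
width: 0.0291
finger_force: 30.0
t 7.0333 q [-0.4912  0.3686  1.5972  0.6231  1.3218 -1.8974] w 0.02947833834682142 F [-0.9829 -0.2384 -0.6125]
grasp in clip [-0.0359 -0.0093  0.2326] tool_pos [ 0.5406 -0.0405  0.2987]
shift units [ 0.0886  0.3432 -0.2545] turn units [ 0.0009 -0.0077  0.0111]
```

```bash
python3 -m crank '[[[0.09,0.343,-0.25],[0,-0.008,0.011],1],[[0.09,0.343,-0.25],[0,-0.008,0.011],1],[[0.09,0.343,-0.25],[0,-0.008,0.011],1],[[0.09,0.343,-0.25],[0,-0.008,0.011],1],[[0.09,0.343,-0.25],[0,-0.008,0.011],1]]' 30 >/dev/null
python3 -m crank '[[[0,0,0],[0,0,0],1],[[0,0,0],[0,0,0],1],[[0,0,0],[0,0,0],1]]' >/dev/null
python3 goal.py 0 0 .06
python3 - <<'E'
from h import *
s=get_state();im=grab_frame('wrist');cv2.imwrite('pics/w3.png',im[:,:,::-1]);np.savez('w3.npz',**s)
im=grab_frame('scene');cv2.imwrite('pics/s3.png',im[:,:,::-1])
E
```

```text
t 7.7 q [-0.3228  0.4382  1.6807  0.6963  1.1093 -1.887 ] w 0.028953923404466307 F [-0.5559  0.022  -1.5856]
grasp in clip [ 0.0013 -0.0009  0.1316] tool_pos [0.5635 0.045  0.2371]
shift units [ 0.0531  0.1512 -0.2375] turn units [-0.0009  0.0057 -0.0028]
```

View pics/w3.png

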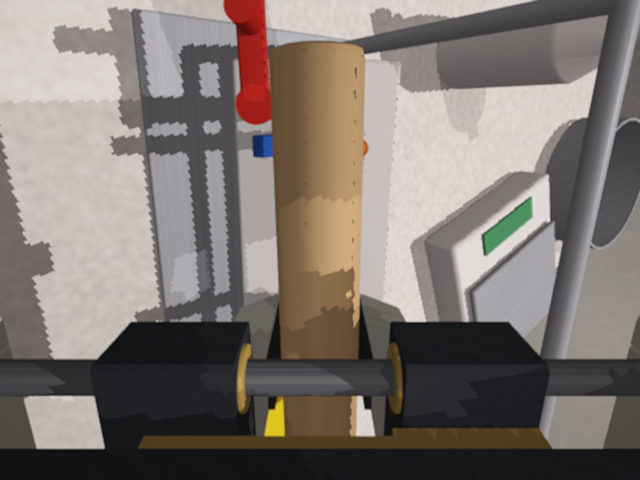

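The pin is held square. In view: blue tip at (253,146), pivot at (255,104), a sliver of orange at (366,148), pin end at rows 43–50, with columns 274–364.

Run:
```python
from h import *
np.set_printoptions(precision=4,suppress=True)
s=dict(np.load('w3.npz'));z=np.load('clip.npz');M,c=z['M'],z['c']
im=cv2.imread('pics/w3.png');h=cv2.cvtColor(im,cv2.COLOR_BGR2HSV)
for m in (cv2.inRange(h,(105,150,60),(125,255,255)),cv2.inRange(h,(0,200,100),(4,255,255)),cv2.inRange(h,(5,180,100),(16,255,255))):
  n,_,st,ce=cv2.connectedComponentsWithStats(m);print([(tuple(st[i]),ce[i].round(1)) for i in range(1,n) if st[i,4]>20])
X=R.from_rotvec(s['tcp_rot']).as_matrix();o,_=ray('wrist',[[0,0]],s)
def at(px,zc): # intersect with clip plane z=zc
  o,d=ray('wrist',px,s);o=(o-c)@M;d=d@M;return o+d*((zc-o[2])/d[:,2])[:,None]
print('blue tip',at([[254,136],[254,157]],.04),'want x -.033.. y .071,.059')
print('pivot',at([[254,104]],.03),'want -.034 .087')
gp=(s['tool_pos']+X[:,2]*.047-c)@M;print('gp',gp)
print('pin near end (top edge)',at([[273,52],[364,52],[319,43]],gp[2]),at([[319,43]],gp[2]+.015))
print('cols mid pin row 280', at([[280,280],[359,280]],gp[2]))
```

```text
[((np.int32(253), np.int32(135), np.int32(20), np.int32(22), np.int32(380)), array([262.5, 145.4]))]
[((np.int32(225), np.int32(0), np.int32(46), np.int32(124), np.int32(3567)), array([251.4,  59.6]))]
[((np.int32(364), np.int32(142), np.int32(4), np.int32(12), np.int32(32)), array([365. , 147.5]))]
blue tip [[-0.0341  0.072   0.04  ]
 [-0.0347  0.0607  0.04  ]] want x -.033.. y .071,.059
pivot [[-0.0349  0.0888  0.03  ]] want -.034 .087
gp [ 0.0013 -0.0009  0.1316]
pin near end (top edge) [[-0.0132  0.1025  0.1316]
 [ 0.0153  0.1026  0.1316]
 [ 0.0012  0.1051  0.1316]] [[0.0012 0.1029 0.1466]]
cols mid pin row 280 [[-0.013   0.0253  0.1316]
 [ 0.0163  0.0254  0.1316]]
```

```bash
python3 - <<'E'
from h import *
z=np.load('clip.npz');c=z['c']+z['M']@[-.001,.0015,0];np.savez('clip.npz',M=z['M'],c=c)
E
python3 -m crank '[[[0.01,0.04,-0.06],[0,0,0],1],[[0.03,0.08,-0.12],[0,0,0],1],[[0.04,0.12,-0.18],[0,0,0],1],[[0.053,0.151,-0.237],[0,0.006,-0.003],1],[[0.053,0.151,-0.237],[0,0.006,-0.003],1]]' 50
python3 -m crank '[[[0,0,0],[0,0,0],1],[[0,0,0],[0,0,0],1]]' >/dev/null
python3 goal.py 0 0 .02
```

```text
time_s: 8.22
tool_pos: [0.5755, 0.0844, 0.1746]
tcp_rot: [0.518, 2.858, 0.902]
ft_force: [1.0, 0.7, -1.0]
width: 0.0288
finger_force: 50.0
t 8.3833 q [-0.2452  0.5326  1.7167  0.7619  0.9724 -1.9271] w 0.028912620638943183 F [-0.4859  0.6194 -1.0193]
grasp in clip [ 0.0011 -0.0014  0.0599] tool_pos [0.5768 0.0829 0.1777]
shift units [ 0.0254  0.0844 -0.1334] turn units [-0.002  -0.0008 -0.0005]
```

```bash
python3 -m crank '[[[0.013,0.042,-0.067],[0,0,0],1],[[0.025,0.084,-0.133],[0,0,0],1],[[0.025,0.084,-0.133],[0,0,0],1],[[0.025,0.084,-0.133],[0,0,0],1]]' 50 >/dev/null
python3 goal.py 0 0 0.005
```

```text
t 8.7167 q [-0.2037  0.5904  1.7307  0.8076  0.9009 -1.9606] w 0.02886236904791689 F [-6.2649  2.1014 -1.2579]
grasp in clip [-0.0009  0.001   0.0196] tool_pos [0.5822 0.1038 0.1435]
shift units [ 0.0158  0.033  -0.0459] turn units [-0.0013 -0.0039 -0.0015]
```

```bash
python3 -m crank '[[[0.004,0.01,-0.015],[0,0,0],1],[[0.008,0.02,-0.03],[0,0,0],1],[[0.014,0.033,-0.046],[0,0,0],1],[[0.014,0.033,-0.046],[0,0,0],1]]' 50 >/dev/null
python3 goal.py 0 0 0
```

```text
t 9.05 q [-0.1874  0.6131  1.7296  0.8248  0.8765 -1.97  ] w 0.0288948212015755 F [-8.1889 -1.4669 -6.6438]
grasp in clip [-0.0006  0.0003  0.005 ] tool_pos [0.5859 0.1117 0.1317]
shift units [ 0.0052  0.0121 -0.015 ] turn units [-0.0003 -0.0034 -0.0006]
```

```bash
python3 -m crank '[[[0.003,0.006,-0.008],[0,0,0],1],[[0.005,0.012,-0.016],[0,0,0],1],[[0.005,0.012,-0.016],[0,0,0],1],[[0.005,0.012,-0.016],[0,0,0],1]]' 50 >/dev/null
python3 goal.py 0 0 -0.002
```

```text
t 9.3833 q [-0.1816  0.6196  1.7286  0.831   0.8699 -1.973 ] w 0.028587534558971905 F [-8.0385  0.2055 -0.4458]
grasp in clip [0.0004 0.0001 0.0005] tool_pos [0.5871 0.1148 0.1286]
shift units [ 0.0017  0.0042 -0.0092] turn units [-0.0011 -0.0024 -0.001 ]
```

```bash
python3 -m crank '[[[0.002,0.005,-0.01],[0,0,0],1],[[0.002,0.005,-0.01],[0,0,0],1],[[0.002,0.005,-0.01],[0,0,0],1]]' 50 >/dev/null
python3 goal.py 0 0 -0.004
```

```text
t 9.6333 q [-0.1817  0.62    1.7292  0.8329  0.8688 -1.976 ] w 0.02881276082407492 F [-10.2004   8.7125  26.9086]
grasp in clip [0.0004 0.     0.0003] tool_pos [0.5872 0.1149 0.1284]
shift units [ 0.0029  0.0081 -0.0147] turn units [-0.0014 -0.0005 -0.0018]
```

```bash
python3 -m crank '[[[0,-0.002,0.004],[0,0,0],0.4],[[0,-0.002,0.004],[0,0,0],0.4],[[0,-0.002,0.004],[0,0,0],0.4],[[0,-0.002,0.004],[0,0,0],0.4],[[0,-0.002,0.004],[0,0,0],0.4]]' 30
python3 goal.py 0 0 .13
```

```text
time_s: 10.05
tool_pos: [0.5881, 0.1169, 0.1271]
tcp_rot: [0.515, 2.853, 0.901]
ft_force: [-0.7, 0.1, -0.2]
width: 0.0542
finger_force: 0.0
t 10.05 q [-0.178   0.6235  1.7272  0.8355  0.8669 -1.9749] w 0.05418278515103141 F [-0.3092  0.7028 -0.0774]
grasp in clip [ 0.0015 -0.0001 -0.002 ] tool_pos [0.5881 0.1169 0.1271]
shift units [-0.1083 -0.2875  0.4297] turn units [-0.0028 -0.0014 -0.0016]
```

```bash
python3 -m crank '[[[-0.03,-0.07,0.107],[0,0,0],0.4],[[-0.06,-0.14,0.215],[0,0,0],0.4],[[-0.108,-0.287,0.43],[0,0,0],0.4],[[-0.108,-0.287,0.43],[0,0,0],0.4],[[-0.108,-0.287,0.43],[0,0,0],0.4]]' 30 >/dev/null
python3 -m crank '[[[0,0,0],[0,0,0],0.4],[[0,0,0],[0,0,0],0.4],[[0,0,0],[0,0,0],0.4]]' >/dev/null
python3 goal.py 0 0 .13
python3 - <<'E'
from h import *
np.set_printoptions(precision=4,suppress=True)
s=get_state();im=grab_frame('wrist')[:,:,::-1].copy();cv2.imwrite('pics/w4.png',im);np.savez('w4.npz',**s)
z=np.load('clip.npz');M,c=z['M'],z['c'];h=cv2.cvtColor(im,cv2.COLOR_BGR2HSV)
m=cv2.inRange(h,(0,200,90),(4,255,255));n,_,st,ce=cv2.connectedComponentsWithStats(m);print([(st[i].tolist(),ce[i].round(1)) for i in range(1,n) if st[i,4]>100])
for a in(-.5,-.25,0,.25): print(a,proj('wrist',c+M@[-.034+.042*np.sin(a),.087+.042*np.cos(a),.058],s))
E
```

```text
t 10.7167 q [-0.3229  0.4414  1.6894  0.6962  1.1069 -1.8885] w 0.05503190203977197 F [ 1.0218 -0.2949 -0.1386]
grasp in clip [-0.0006  0.0012  0.1282] tool_pos [0.5604 0.0458 0.2327]
shift units [ 0.0028 -0.0032  0.0074] turn units [-0.0036 -0.0058 -0.0025]
[([229, 0, 50, 132, 3982], array([255.4,  64.2]))]
-0.5 [[202.422   29.2883]]
-0.25 [[222.8439  20.0029]]
0 [[245.2342  16.7924]]
0.25 [[267.9395  19.9321]]
```

View pics/w4.png

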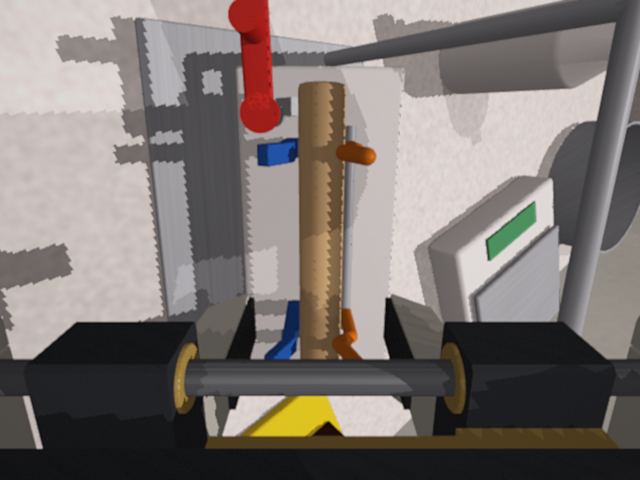

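The pin sits home between both forks, with the orange noses over it. The knob top is at about (248,13), so the keeper angle is roughly 0. I'll grip the knob high enough to clear the fork tips and swing it along its arc.

```bash
python3 goal.py -.0335 .129 .105;  python3 goal.py -.0335 .129 .065|tail -1
```

```text
t 10.7667 q [-0.3228  0.4416  1.6892  0.6961  1.107  -1.8884] w 0.05537591972964259 F [ 0.4937 -0.1461 -0.9845]
grasp in clip [-0.0006  0.0012  0.1282] tool_pos [0.5604 0.0458 0.2326]
shift units [-0.4991  0.1282 -0.1513] turn units [-0.0035 -0.0059 -0.0027]
shift units [-0.467   0.2141 -0.2824] turn units [-0.0035 -0.0059 -0.0027]
```

```bash
python3 -m crank '[[[-0.25,0.06,-0.05],[-0.003,-0.006,-0.003],0.4],[[-0.499,0.128,-0.151],[-0.003,-0.006,-0.003],0.4],[[-0.499,0.128,-0.151],[-0.003,-0.006,-0.003],0.4],[[-0.499,0.128,-0.151],[-0.003,-0.006,-0.003],0.4],[[-0.499,0.128,-0.151],[-0.003,-0.006,-0.003],0.4]]' >/dev/null
python3 -m crank '[[[0.015,0.04,-0.06],[0,0,0],0.4],[[0.032,0.086,-0.131],[0,0,0],0.4],[[0.032,0.086,-0.131],[0,0,0],0.4],[[0.032,0.086,-0.131],[0,0,0],0.4]]' >/dev/null
python3 goal.py -.0335 .129 .065
python3 - <<'E'
from h import *
im=grab_frame('wrist')[:,:,::-1];cv2.imwrite('pics/w5.png',im)
E
```

```text
t 11.5167 q [-0.2876  0.374   2.0859  0.868   0.847  -2.1488] w 0.055286685104962395 F [-0.0566  0.2707  0.686 ]
grasp in clip [-0.0331  0.1277  0.066 ] tool_pos [0.4447 0.0987 0.1631]
shift units [-0.0042  0.0026 -0.0043] turn units [ 0.      0.0017 -0.    ]
```

View pics/w5.png

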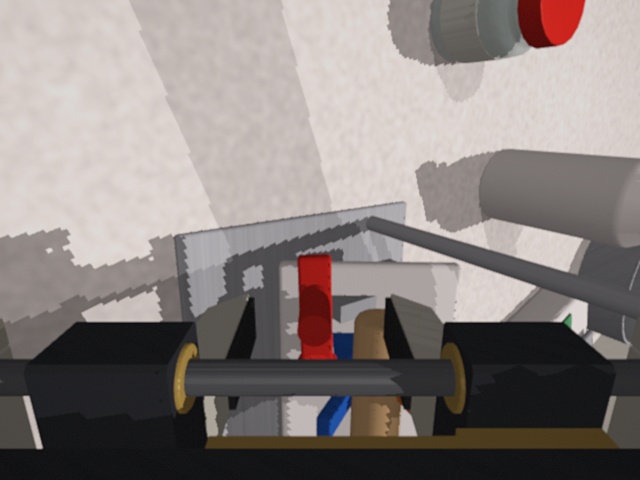

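Run:
```python
from h import *
np.set_printoptions(precision=4,suppress=True)
s=get_state()
z=np.load('clip.npz');M,c=z['M'],z['c']
P=np.array([[-.034,.129,.058],[-.034,.136,.058],[-.034,.122,.058],[-.034,.149,.026],[-.034,.129,.026],[-.034,.087,.026],[0,.1,.0]])
print(proj('wrist',c+P@M.T,s))
```

```text
[[315.8461 327.6041]
 [315.8161 312.1994]
 [315.8752 342.6186]
 [316.2727 255.5031]
 [316.3309 294.5294]
 [316.4421 369.0806]
 [376.8086 321.9833]]
```

Run:
```python
import cv2
im=cv2.imread('pics/w5.png');cv2.imwrite('pics/c5.png',cv2.resize(im[230:440,230:430],None,fx=2.8,fy=2.8,interpolation=2))
```

```text
(no output)
```

View pics/c5.png

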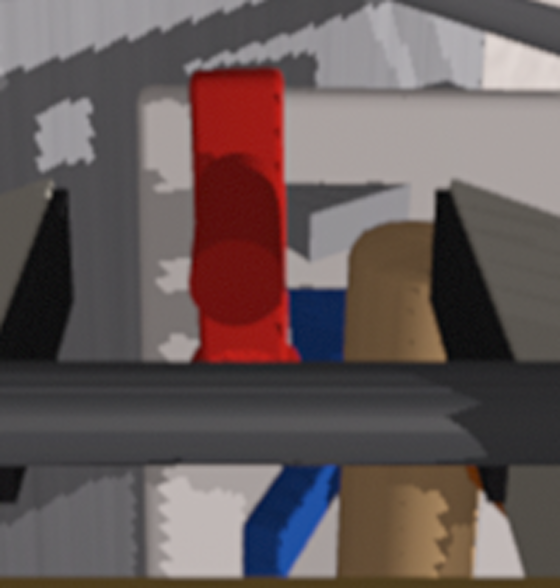

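The knob top is at about (314,330), matching the predicted (316,328), so the keeper is near 0 and the knob lies between the fingers. Close on it and work out the arc.

```bash
python3 -m crank '[[[0,0,0],[0,0,0],0.9],[[0,0,0],[0,0,0],1],[[0,0,0],[0,0,0],1],[[0,0,0],[0,0,0],1],[[0,0,0],[0,0,0],1]]' 10
python3 goal.py -.034 .129 .065
python3 - <<'E'
from h import *
np.set_printoptions(precision=3,suppress=True)
M=np.load('clip.npz')['M'];f=lambda a:M@[.042*np.sin(a),.042*np.cos(a),0]
for k in range(3):
  a0=k*.54
  for i in range(1,6): a=a0+.108*i;print(k,(f(a)-f(a0))/.25,-M[:,2]*(a-a0)/(np.pi/4))
E
```

```text
time_s: 11.98
tool_pos: [0.4443, 0.0981, 0.1639]
tcp_rot: [0.516, 2.849, 0.897]
ft_force: [-0.3, 0.0, 0.0]
width: 0.0266
finger_force: 0.0
t 11.9833 q [-0.2893  0.3709  2.0879  0.8688  0.8462 -2.1498] w 0.02655375625125526 F [-0.0448  0.2855  0.0555]
grasp in clip [-0.0332  0.1278  0.0671] tool_pos [0.4443 0.0981 0.1639]
shift units [-0.003   0.0034 -0.0086] turn units [0.0009 0.0044 0.0023]
0 [0.006 0.014 0.01 ] [ 0.028  0.074 -0.113]
0 [0.014 0.026 0.021] [ 0.055  0.148 -0.225]
0 [0.024 0.038 0.031] [ 0.083  0.221 -0.338]
0 [0.035 0.049 0.04 ] [ 0.11   0.295 -0.451]
0 [0.047 0.058 0.049] [ 0.138  0.369 -0.564]
1 [0.014 0.008 0.009] [ 0.028  0.074 -0.113]
1 [0.029 0.015 0.017] [ 0.055  0.148 -0.225]
1 [0.045 0.02  0.024] [ 0.083  0.221 -0.338]
1 [0.061 0.023 0.03 ] [ 0.11   0.295 -0.451]
1 [0.079 0.025 0.035] [ 0.138  0.369 -0.564]
2 [0.018 0.    0.004] [ 0.028  0.074 -0.113]
2 [ 0.035 -0.001  0.008] [ 0.055  0.148 -0.225]
2 [ 0.053 -0.005  0.01 ] [ 0.083  0.221 -0.338]
2 [ 0.071 -0.009  0.011] [ 0.11   0.295 -0.451]
2 [ 0.088 -0.016  0.011] [ 0.138  0.369 -0.564]
```

```bash
python3 -m crank '[[[0,0,0],[0,0,0],1],[[0,0,0],[0,0,0],1],[[0,0,0],[0,0,0],1],[[0,0,0],[0,0,0],1]]' 10 | tail -2
python3 -m crank '[[[0.006,0.014,0.01],[0.028,0.074,-0.113],1],[[0.014,0.026,0.021],[0.055,0.148,-0.225],1],[[0.024,0.038,0.031],[0.083,0.221,-0.338],1],[[0.035,0.049,0.04],[0.11,0.295,-0.451],1],[[0.047,0.058,0.049],[0.138,0.369,-0.564],1]]' 10
python3 -m crank '[[[0,0,0],[0,0,0],1],[[0,0,0],[0,0,0],1]]' >/dev/null; python3 goal.py -.0124 .123 .065|head -2
```

```text
width: 0.0133
finger_force: 10.0
time_s: 12.73
tool_pos: [0.4562, 0.1128, 0.1761]
tcp_rot: [-1.288, -2.652, -0.922]
ft_force: [-0.5, -2.9, 0.8]
width: 0.0131
finger_force: 10.0
t 12.9 q [-0.2444  0.3607  2.0482  0.8513  0.8557 -1.5366] w 0.013378640458027134 F [ 0.6652 -0.5406  3.3439]
grasp in clip [-0.0116  0.1218  0.0668] tool_pos [0.4562 0.1128 0.1761]
```

Tracking the arc well (width still 13 mm). Continue.

```bash
python3 -m crank '[[[0.014,0.008,0.009],[0.028,0.074,-0.113],1],[[0.029,0.015,0.017],[0.055,0.148,-0.225],1],[[0.045,0.02,0.024],[0.083,0.221,-0.338],1],[[0.061,0.023,0.03],[0.11,0.295,-0.451],1],[[0.079,0.025,0.035],[0.138,0.369,-0.564],1]]' 10 | tail -3
python3 goal.py 0.003 .107 .065|head -2
python3 -m crank '[[[0.018,0,0.004],[0.028,0.074,-0.113],1],[[0.035,-0.001,0.008],[0.055,0.148,-0.225],1],[[0.053,-0.005,0.01],[0.083,0.221,-0.338],1],[[0.071,-0.009,0.011],[0.11,0.295,-0.451],1],[[0.086,-0.016,0.011],[0.13,0.36,-0.54],1]]' 10 | tail -3
python3 -m crank '[[[0,0,0],[0,0,0],1],[[0,0,0],[0,0,0],1],[[0,0,0],[0,0,0],1]]' |tail -3; python3 goal.py 0.008 .087 .065|head -2
```

```text
ft_force: [-1.6, -2.6, 4.4]
width: 0.013
finger_force: 10.0
t 13.3167 q [-0.2182  0.3717  1.9889  0.8269  0.875  -0.9262] w 0.012971606904018641 F [0.0313 0.6205 5.3402]
grasp in clip [0.0036 0.1056 0.0667] tool_pos [0.4758 0.1189 0.1848]
ft_force: [-10.9, 1.2, 5.6]
width: 0.0132
finger_force: 10.0
ft_force: [-1.1, -1.1, 6.8]
width: 0.0133
finger_force: 10.0
t 13.9833 q [-0.2156  0.3991  1.9263  0.8009  0.9029 -0.3731] w 0.013256471841903752 F [2.6847 0.6816 6.3768]
grasp in clip [0.0084 0.0848 0.0669] tool_pos [0.497  0.1151 0.1877]
```

```bash
python3 -m crank '[[[0,0,0],[0,0,0],0.6],[[0,0,0],[0,0,0],0.6],[[0,0,0],[0,0,0],0.6],[[0,0,0],[0,0,0],0.6],[[0,0,0],[0,0,0],0.6]]' | tail -3
python3 -m crank '[[[-0.04,-0.107,0.164],[0,0,0],0.6],[[-0.08,-0.214,0.328],[0,0,0],0.6],[[-0.08,-0.214,0.328],[0,0,0],0.6],[[-0.08,-0.214,0.328],[0,0,0],0.6],[[-0.08,-0.214,0.328],[0,0,0],0.6]]' | tail -3
python3 -m crank '[[[-0.4,-0.4,0.3],[0,0,0],0.6],[[-0.4,-0.4,0.3],[0,0,0],0.6],[[-0.4,-0.4,0.3],[0,0,0],0.6],[[-0.4,-0.4,0.3],[0,0,0],0.6],[[-0.4,-0.4,0.3],[0,0,0],0.6]]' >/dev/null
python3 -m crank '[[[0,0,0],[0,0,0],0.6],[[0,0,0],[0,0,0],0.6],[[0,0,0],[0,0,0],0.6]]' |tail -3
python3 - <<'E'
from h import *
a=grab_frame('top')[95:295,200:360,::-1];b=grab_frame('scene')[235:405,235:420,::-1]
o=np.zeros((600,800,3),np.uint8);o[:,:400]=cv2.resize(a[50:,60:160],(400,600),interpolation=2);b=b[:110,60:160];o[:440,400:]=cv2.resize(b,(400,440),interpolation=2)
cv2.imwrite('pics/f.png',o)
E
```

```text
ft_force: [0.4, -0.4, 0.1]
width: 0.0363
finger_force: 0.0
ft_force: [0.3, -0.4, 0.1]
width: 0.0368
finger_force: 0.0
ft_force: [-0.3, 0.4, 0.3]
width: 0.0367
finger_force: 0.0
```

View pics/f.png

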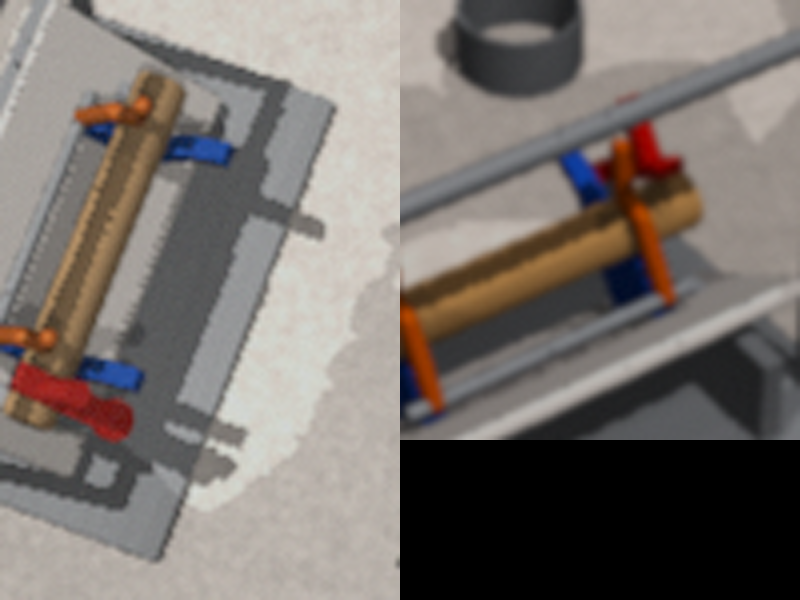

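The keeper, at (20,380)–(115,420) in the left half, lies across the pin's near end, parallel to the forks. The jaw is shut, the pin is home, and the arm is clear.

```bash
python3 -c "from workcell import *;print(hand_in())"
```

```text
the job is handed in; nothing more can be done
None
```

The pin is pressed home in both forks with the jaw shut over it, the keeper is swung across its end to the stop and released, and the job is handed in; the hand-in returned no verdict, so I judged the result from the last camera pictures.

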